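# Close and clamp an ingot mould

### The arm

A 6-joint arm with a two-finger parallel gripper is mounted at the origin on a cart in front of the work surface, level with it; the furniture and walls round the work are solid. World frame = base frame: x ahead of the robot, y to its left, z up, the work surface at z = 0. Lengths are in m, angles in degrees, forces in N, time in s.
With the tool pointing down it reaches from about 0.3 to 0.75 m from the base axis. Payload 8.5 kg.
Tool frame: the origin (TCP) lies at the very end of the fingers, on their centre line; the grasp point (between the pads) lies 19 mm behind it; z points along the fingers, y is the line along which they close (so a half turn about z gives the same grasp; the last joint's range is limited). The gripper opens to 85 mm and grips with 20 to 120 N. Pads are 22 mm wide; open, the fingers measure 114 mm over their backs; the gripper's body (76 mm by 85 mm) begins 54 mm behind the grasp point. The pads swing forward as they close: fully open they stand 13 mm farther back than shut.
Start: joints at [59.284, 21.807, 74.336, -0, 83.858, -12.336], TCP at [0.173, 0.522, 0.231] pointing down, gripper open.
Joint ranges: [-178.18, 178.18], [-50.72, 133.34], [12.68, 142.11], [-81.47, 261.47], [9.98, 163.14], [-165.26, 165.26]. Speed limits (degrees/s): [136.94, 136.94, 180, 180, 180, 180].

### API

Orientations are given as a 3x3 rotation matrix whose columns are the frame's x, y, z axes.
In Python, from rig import observe, cams, ticket gives the robot as it stands.
- The arm moves only by the tool move_arm, never from a script. Its arguments are lists of equal length, an entry for each row: "jaw": the finger opening in cm, from 0 to 8.54; "dp": the shift along the tool's x, y, z in cm, a list of three; "turn": the turn, a rotation vector about the tool's x, y, z in rad, a list of three. In form: {"jaw": [jaw, ...], "dp": [[tx, ty, tz], ...], "turn": [[wx, wy, wz], ...]}. A call has 1 to 12 rows; each row shifts and turns the commanded pose from where the row before left it, along the tool's axes as they then stand; what a row does not reach is not made up. A row lasts 1/12 s, in which the tool goes at most 41.7 mm and 7.16 degrees, less where a joint would pass 70% of its speed; a pose out of reach is approached as far as the arm can. A call is refused whole if a number of a shift passes 4.17 or a number of a turn 0.125, either way. A call with a gripper value outside its range is refused whole. The fingers move at their own pace and stop on an object; "force" is the grip in N (left out, the last holds). Time passes only in rows, so rows that do not move let the fingers close. It gives the time, the measured TCP pose, the force, the opening and the grip force at its end, in the units of the state.
- observe(): the state, without advancing time (a new reading comes with each control period).
- cams.get_image(name): name is "side" or "top"; returns (picture, depth): 400x640x3 uint8, red, green, blue; 400x640 float32, m along the optical axis (not along the pixel's ray), 0 where there is no reading.
- cams.calibration(name): a dict with "vertical_fov" (degrees; the focal length in pixels is half the picture's height over the tangent of half this angle, whatever the lens; pixels are square), "cx", "cy" (the principal point, pixels), "view" (4x4, takes a point from world to camera coordinates). Camera axes: x right, y up, looking along -z (the intrinsics and any distortion apply to the point x, -y, -z); pixel columns grow to the right and rows downward; lengths in m; the calibration is good to about 2 mm. A picture is of the moment at which its call begins. calibration takes no time and is no camera call.
- ticket.close_job(): hands the job in; it is judged then, once.
Trained networks look in the newest picture that a camera, given by its name, has taken for a name from the list of things; names that differ only in an ending like _2 or _b are one class to them, and where a whole thing is asked for, a point or a joint stands for the part that bears it (a point fixed in the world has none). Each returns a list of dicts, best first, with "p" (0 to 1); they miss things now and then, are a little off and sometimes report something else, mostly with a low value. They report only what shows in the picture. A call takes as long as a camera call.
- cams.spot_in(camera, query): "box" ([centre column, centre row, width, height] as shares, 0 to 1, of the picture: columns of its width, rows of its height, round what is visible of it).
- cams.outline_of(camera, query): "mask" (400x640 bool, what is visible of it) and "box" ([centre column, centre row, width, height] as shares, 0 to 1, of the picture: columns of its width, rows of its height, round what is visible of it).
- cams.mark_of(camera, query): "location" ([column, row] as shares, 0 to 1, of the picture: columns of its width, rows of its height: a listed point, or the origin of a listed thing).
The state is a dict: "time_s": time; "q": joint angles; "qvel": joint speeds; "joint_efforts": joint torques, N m; "position": TCP position; "tool_rot": TCP orientation; "ft_force": force on the tool from outside, world axes, zero at the start; "wrist_torque": the same for the moment, N m; "grip_width": finger opening in m; "gripper_force": force on a finger pad.
Only numpy, scipy, OpenCV 4.12 (cv2) and the standard library are available. Lean on these libraries where they do the work, as an engineer would, in place of code of your own. Each camera call takes 0.05 s, during which the arm holds its last target. There are 200 camera calls.

### The job

Get the ingot mould ready for casting: lay the loose steel cover plate flush on the mould block, swing the blue clamp arm over it against its stop, then turn the clamp screw down until it is tight at about 0.5 N m. Keep hold for about a second at that torque to check that the screw no longer turns, then let go; never force it beyond 1 N m, and leave the tools lying about alone.

Things in the scene. Friction and masses are not known exactly. Their poses are not given: they have to be found in the camera images.
- casting_clamp: Fixed grey clamp bed, 140 x 150 x 10 mm, with the dark grey mould block on it (44 mm along its x, 120 mm along its y, top face with the open cavity 32 mm above the bed's underside) and a round post 75 mm behind the block (+x), 24 mm thick, that carries the clamp arm. Origin at the underside of the bed, below the centre of the block; z up.
- mould_face (a point): Centre of the mould block's top face, 32 mm above the bench; axes as casting_clamp. The plate covers this 44 x 120 mm face edge to edge.
- mould_plate: Loose steel cover half of the mould, a plain flat plate 44 (x) x 120 (y) x 14 (z) mm, 0.45 kg, with a round worn spot in the middle of its top; it lies flat on the big soldering board (26 mm thick). Origin at the centre of its underside, z up. Either way round fits.
- pivot (a point): Axis of the clamp arm on top of the post, at mid-thickness of the arm, 71 mm above the bench.
- swing_arm (a joint): Angle of the blue arm about the post, rad. 0: against its stop, pointing along -x of casting_clamp, screw over the block's centre; grows anticlockwise from above (1.6: along -y, clear of the block). Swings level, stiffly (0.12 N m, about 2 N at the screw), stays where left. Arm 22 mm wide, 61 to 82 mm above the bench; screw axis 75 mm from the pivot.
- clamp_screw: Steel clamp screw in the arm's end, brass foot 30 mm across. Wing on top to turn it by: 44 mm long (x), 9 thick (y), 20 high, upright flat sides; origin at its centre, on the axis, 104 mm above the bench. Clockwise from above tightens, 1.5 mm down per rad; 0.1 N m until the foot meets the plate after 1 to 2 rad, then it climbs to 0.5 N m in 0.5 to 1 rad. It holds when let go.
- third_hand: Bystander: small weighted holder, 94 mm across, behind the clamp.
- tweezers_a: Bystander: red-handled tweezers, 162 mm long, on the bench.
- solder_pick: Bystander: wooden-handled pick, 182 mm long, on the bench at the front right.
- copper_tongs: Bystander: copper tongs, 213 mm long, on the bench to the right.

How it is judged (in metres and radians):
On the way, in this order (a step that is already met when the one before it is completed fails the run):
1. the plate lies flat and flush on the mould block, with the arm still open (distance between mould_plate and mould_face below 0.004 m and angle between the y axis of mould_plate and the y axis of casting_clamp, either way round below 0.06 rad and angle between mould_plate's own z axis and vertical below 0.04 rad and value of joint swing_arm above 0.5 rad), for 0.2 s.
2. the arm is swung over the plate against its stop (value of joint swing_arm below 0.05 rad), for 0.1 s.
3. the screw is tight and stands still for most of a second with the hand still on it (contact force between clamp_screw and mould_plate above 32 N and angular speed of clamp_screw below 0.15 rad/s and contact force between the fingers and clamp_screw above 2 N), for 0.7 s.
At the end, for the whole second after the job is handed in: The plate lies flat on the mould block, its centre within 4 mm and its edges within 0.06 rad of the block's; the arm is within 0.05 rad of its stop; the screw has been let go, does not turn, and its foot still presses on the plate with more than 28 N (about 55 N at 0.5 N m) (distance between mould_plate and mould_face below 0.004 m and angle between the y axis of mould_plate and the y axis of casting_clamp, either way round below 0.06 rad and angle between mould_plate's own z axis and vertical below 0.04 rad and value of joint swing_arm below 0.05 rad and contact force between clamp_screw and mould_plate above 28 N and angular speed of clamp_screw below 0.1 rad/s); the robot touches nothing.
It fails at once if the screw is forced: more than 180 N on the plate (well over 1 N m) (contact force between clamp_screw and mould_plate above 180 N).
It fails at once if a bystander (third hand, tweezers, pick or tongs) is moved by more than 30 mm (distance of any of third_hand, tweezers_a, solder_pick, copper_tongs from where it was at the start of the episode above 0.03 m).
It also fails if it takes over 61 s, if anything falls off the work surface, if the arm or the gripper's body presses on something with over 40 N, if the wrist force passes 120 N, or if a joint passes its speed limit or range.

## Working session

There is one attempt and no reset: what is moved stays moved. The work goes in short steps, Python scripts to look and compute and a tool call to move; the robot and the scene stay as the last step left them, time stands still between calls to the robot, and variables do not carry over. Pictures are saved under pics/ and viewed, at most 10 in all, crops included, and the job is handed in when it is done.

Besides the shell and the picture viewer there is one more tool, called after ">>>" as a command line: name --argument value ..., lists and objects as JSON in quotes. move_arm: Moves the arm, as the interface text tells. Its arguments: {"type":"object","properties":{"jaw":{"type":"array","items":{"type":"number"}},"dp":{"type":"array","items":{"type":"array","items":{"type":"number"}}},"turn":{"type":"array","items":{"type":"array","items":{"type":"number"}}},"force":{"type":"number"}},"required":["jaw","dp","turn"]}

```bash
mkdir -p pics; cat > h.py <<'E'
import numpy as np, cv2
from rig import observe, cams, ticket
def K(n):
    c=cams.calibration(n); f=200/np.tan(np.radians(c["vertical_fov"]/2)); return c,f
def pts(n,depth,mask=None):
    c,f=K(n); v,u=np.nonzero((depth>0)&(mask if mask is not None else True)); d=depth[v,u]
    P=np.c_[(u-c["cx"])/f*d,-(v-c["cy"])/f*d,-d,np.ones(len(d))]
    return (P@np.linalg.inv(np.array(c["view"])).T)[:,:3],u,v
def ray(n,u,v,z):
    c,f=K(n); M=np.linalg.inv(np.array(c["view"])); d=M[:3,:3]@np.array([(u-c["cx"])/f,-(v-c["cy"])/f,-1]); o=M[:3,3]
    return o+d*(z-o[2])/d[2]
E
python3 - <<'E'
from h import *
for n in("top","side"):
    im,d=cams.get_image(n); cv2.imwrite(f"pics/{n}0.png",im[:,:,::-1]); np.save(n+"0.npy",d)
    c=cams.calibration(n); print({k:(v if k!="view" else np.round(v,3).tolist()) for k,v in c.items()})
    for q in("mould_plate","casting_clamp","clamp_screw","swing_arm","third_hand","tweezers_a","solder_pick","copper_tongs"):
        for r in cams.outline_of(n,q)[:1]:
            P,u,v=pts(n,d,r["mask"]); print(n,q,round(r["p"],2),np.round(np.array(r["box"])*[640,400,640,400]),r["mask"].sum(),np.round(np.median(P,0),3) if len(P) else"")
    for q in("mould_face","pivot","mould_plate","clamp_screw"):
        for r in cams.mark_of(n,q)[:1]: print(n,q,round(r["p"],2),np.array(r["location"])*[640,400])
print(observe())
E
```

```text
{'vertical_fov': 54.402747550541484, 'cx': 317.3681442836254, 'cy': 196.78183951582915, 'view': [[-0.008, -1.0, 0.007, -0.075], [0.981, -0.006, 0.193, -0.613], [-0.193, 0.008, 0.981, -1.231], [0.0, 0.0, 0.0, 1.0]]}
top mould_plate 0.19 [327. 144.  30.  34.] 561 [ 0.805 -0.108  0.021]
top casting_clamp 0.86 [363. 216.  62.  52.] 1975 [ 0.559 -0.217  0.013]
top swing_arm 0.72 [374. 202.  34.  14.] 261 [ 0.593 -0.268  0.081]
top third_hand 0.67 [327. 144.  26.  29.] 535 [ 0.806 -0.109  0.021]
top tweezers_a 0.5 [289. 172.  20.  37.] 175 [0.688 0.005 0.007]
top solder_pick 0.53 [429. 273.  18.  13.] 86 [ 0.363 -0.456  0.007]
top copper_tongs 0.58 [413. 187.  57.  26.] 149 [ 0.683 -0.358  0.005]
top mould_face 0.69 [355.52 223.08]
top pivot 0.9 [362.688 201.6  ]
top mould_plate 0.67 [234.496 209.92 ]
top clamp_screw 0.62 [385.216 198.08 ]
{'vertical_fov': 49.46797766204184, 'cx': 321.4671167718594, 'cy': 196.15749166362065, 'view': [[0.972, -0.234, 0.012, -0.601], [0.135, 0.603, 0.786, -0.09], [-0.192, -0.762, 0.618, -1.107], [0.0, 0.0, 0.0, 1.0]]}
side mould_plate 0.64 [293. 154.  30.  2
[... 715 characters left out ...]
 -1.23356622e+01]), 'qvel': array([ 0.01692485,  0.06552018, -0.01931469,  0.01363176, -0.02190836,
        0.03124018]), 'joint_efforts': array([ 6.72119700e-05, -4.48335922e+01, -2.31466037e+01, -1.30327012e-04,
        4.68272920e-04, -1.28636054e-05]), 'position': array([0.1734286 , 0.52191347, 0.23132214]), 'tool_rot': array([[-9.48980005e-01,  3.15336251e-01,  1.15672201e-05],
       [ 3.15336250e-01,  9.48980004e-01, -2.04276486e-05],
       [-1.74186387e-05, -1.57378662e-05, -1.00000000e+00]]), 'ft_force': array([-0.66752998,  0.3381169 , -0.45171072]), 'wrist_torque': array([-5.77876887e-02, -8.41428403e-05,  4.44121738e-02]), 'gripper_force': 0.0, 'grip_width': 0.08558322073205916}
```

```bash
python3 - <<'E'
import cv2,numpy as np
t=cv2.imread("pics/top0.png")[130:290,200:440]; s=cv2.imread("pics/side0.png")[120:380,230:430]
cv2.imwrite("pics/t1.png",cv2.resize(t,None,fx=3.3,fy=3.3,interpolation=cv2.INTER_CUBIC)); cv2.imwrite("pics/s1.png",cv2.resize(s,None,fx=2.3,fy=2.3,interpolation=cv2.INTER_CUBIC))
E
```

```text
(no output)
```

View pics/t1.png

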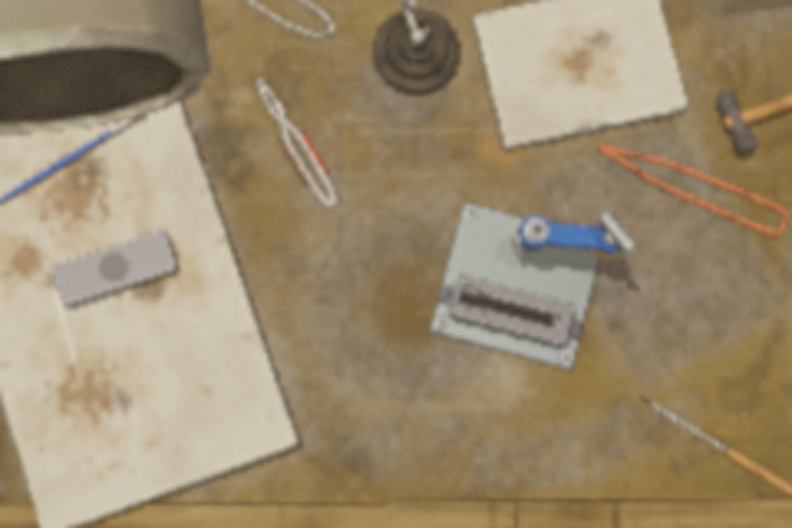

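View pics/s1.png

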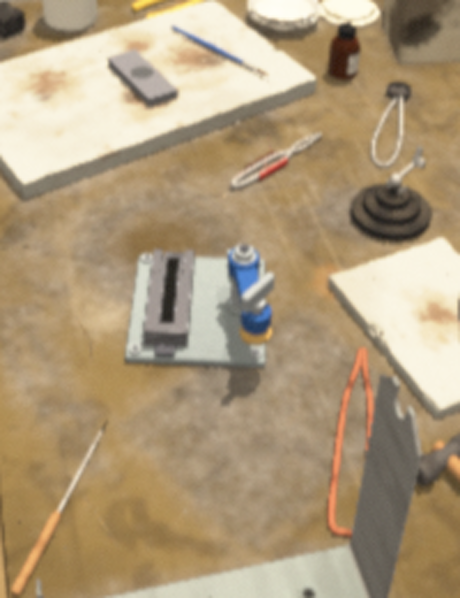

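```bash
cat > m.py <<'E'
from h import *
from scipy.optimize import minimize
def fitrect(P,w,l,c0,a0):
    # best w x l rect: max inside-count minus outside margin, smooth
    def cost(p):
        c,s=np.cos(p[2]),np.sin(p[2]); d=P[:,:2]-p[:2]; x=d@[c,s]; y=d@[-s,c]
        o=np.hypot(np.maximum(abs(x)-w/2,0),np.maximum(abs(y)-l/2,0)); return np.sum(np.minimum(o,.01))
    best=min((minimize(cost,[c0[0]+i,c0[1]+j,a0],method="Nelder-Mead",options=dict(initial_simplex=np.array([c0[0]+i,c0[1]+j,a0])+np.array([[0,0,0],[.006,0,0],[0,.006,0],[0,0,.1]]),maxiter=600)) for i in(-.004,0,.004) for j in(-.004,0,.004)),key=lambda r:r.fun)
    return best.x,best.fun
def blob(n,d,z0,z1,c,r):
    P,u,v=pts(n,d); m=(abs(P[:,2]-(z0+z1)/2)<(z1-z0)/2)&(np.hypot(P[:,0]-c[0],P[:,1]-c[1])<r); return P[m]
def rect(P):
    (c,s,a)=cv2.minAreaRect(P[:,:2].astype(np.float32)*1000); return np.round(c,1),np.round(s,1),round(a,1)
E
python3 - <<'E'
from m import *
for n,pc in(("top",(.57,.19)),("side",(.57,.19))):
    d=np.load(n+"0.npy")
    B=blob(n,d,.034,.046,pc,.085); print(n,"plate",len(B),np.median(B[:,2]).round(4),B.mean(0).round(4),rect(B))
    B=blob(n,d,.025,.039,(.548,-.20),.085); print("block",len(B),np.median(B[:,2]).round(4),B.mean(0).round(4),rect(B))
    B=blob(n,d,-.02,.02,(.56,-.22),.13); print("bed",np.percentile(B[:,2],[5,25,50,75,95]).round(4))
    B=blob(n,d,.094,.13,(.59,-.29),.08); print("wing",len(B),np.median(B[:,2]).round(4),B.mean(0).round(4),rect(B))
    B=blob(n,d,.074,.09,(.59,-.27),.08); print("arm",len(B),np.median(B[:,2]).round(4),B.mean(0).round(4),rect(B))
for n,l in dict(top=[("face",355.5,223.1,.032),("pivot",362.7,201.6,.071),("plate",234.5,209.9,.026),("screw",385.2,198.1,.104)],side=[("pivot",337.7,235.9,.071),("screw",342.2,249.3,.104)]).items():
    for q,u,v,z in l: print(n,q,ray(n,u,v,z).round(4))
E
```

```text
top plate 459 0.0393 [0.5714 0.1993 0.0393] (array([572., 199.]), array([ 45.7, 120.3]), 18.8)
block 389 0.0313 [ 0.5257 -0.2079  0.031 ] (array([ 546.5, -210.2]), array([119.9,  86.1]), 74.6)
bed [-0.0043 -0.0012  0.0014  0.0078  0.0135]
wing 61 0.1118 [ 0.591  -0.2921  0.1089] (array([ 599.3, -268.1]), array([98.6, 30.2]), 75.4)
arm 180 0.08 [ 0.5942 -0.253   0.0803] (array([ 596.4, -256.4]), array([100.9,  31. ]), 86.4)
side plate 336 0.039 [0.569  0.1943 0.0391] (array([568.8, 199. ]), array([ 46.9, 125.1]), 19.2)
block 556 0.0313 [ 0.5239 -0.214   0.0309] (array([ 547.6, -210.5]), array([124. ,  92.9]), 74.4)
bed [-0.0027 -0.0012  0.0001  0.0077  0.0117]
wing 139 0.1099 [ 0.5877 -0.3011  0.1078] (array([ 595.8, -270.4]), array([97. , 29.3]), 76.1)
arm 261 0.0799 [ 0.5913 -0.2603  0.0803] (array([ 591.3, -260.6]), array([105.9,  30.6]), 82.6)
top face [ 0.5269 -0.2066  0.032 ]
top pivot [ 0.5928 -0.228   0.071 ]
top plate [0.5753 0.201  0.026 ]
top screw [ 0.5977 -0.2963  0.104 ]
side pivot [ 0.6003 -0.2296  0.071 ]
side screw [ 0.5884 -0.305   0.104 ]
```

```bash
python3 - <<'E'
from m import *
from scipy.optimize import minimize_scalar
def loc(B,c,a):
    e=np.radians(a); R=np.array([[np.cos(e),-np.sin(e)],[np.sin(e),np.cos(e)]]); return (B[:,:2]-c)@R,R
def edges(n,B,c,a,w,l):
    L,R=loc(B,c,a)
    k=(abs(L[:,0])<w/2+.006)&(abs(L[:,1])<l/2+.008); L=L[k]
    # edge per strip
    ys=np.linspace(-l/2+.008,l/2-.008,12); xs=np.linspace(-w/2+.005,w/2-.005,5)
    lo=[];hi=[]
    for y in ys:
        q=L[abs(L[:,1]-y)<.005,0]
        if len(q)>1: lo.append((y,q.min()));hi.append((y,q.max()))
    lo=np.array(lo);hi=np.array(hi); pl=np.polyfit(*lo.T,1);ph=np.polyfit(*hi.T,1)
    e=[(L[abs(L[:,0]-x)<.006,1].min(),L[abs(L[:,0]-x)<.006,1].max()) for x in xs]; e=np.median(e,0)
    print(n,len(L),"x edges",pl[1].round(4),ph[1].round(4),"slopes deg",np.degrees([pl[0],ph[0]]).round(1),"y ends",e.round(4),"centre",(np.array(c)+R@[(pl[1]+ph[1])/2,e.mean()]).round(4),"ang",round(a-np.degrees((pl[0]+ph[0])/2),2))
for n in("top","side"):
    d=np.load(n+"0.npy")
    edges(n+" plate",blob(n,d,.034,.046,(.57,.199),.085),(.570,.199),19.,.044,.12)
    edges(n+" block",blob(n,d,.026,.038,(.525,-.208),.075),(.525,-.208),-15.5,.044,.12)
    edges(n+" bed",blob(n,d,.0045,.038,(.558,-.215),.15),(.558,-.215),-15.5,.14,.15)
E
```

```text
top plate 459 x edges -0.0202 0.0229 slopes deg [0.2 1.4] y ends [-0.0602  0.0586] centre [0.5716 0.1987] ang 18.16
top block 363 x edges -0.021 0.0221 slopes deg [0.2 0.7] y ends [-0.0558  0.0627] centre [ 0.5265 -0.2048] ang -15.92
top bed 1592 x edges -0.0725 0.0568 slopes deg [-0.5 10.3] y ends [-0.0727  0.0759] centre [ 0.5509 -0.2113] ang -20.36
side plate 336 x edges -0.0229 0.021 slopes deg [ 0.5 -0.5] y ends [-0.0604  0.0601] centre [0.5692 0.1985] ang 18.98
side block 501 x edges -0.0234 0.0192 slopes deg [ 0.4 -0. ] y ends [-0.0575  0.0634] centre [ 0.5238 -0.2046] ang -15.69
side bed 2253 x edges -0.0747 0.0427 slopes deg [ 0.3 -4.2] y ends [-0.0745  0.0744] centre [ 0.5425 -0.2108] ang -13.56
```

```bash
cat >> h.py <<'E'
def plan(target,yaw_y,n):
    """after a pure turn about tool z: tool-axis shift (cm) to target"""
    o=observe(); R=np.array(o["tool_rot"]); cur=np.degrees(np.arctan2(R[1,1],R[0,1])); t=(cur-yaw_y)%360; t=t-360 if t>180 else t
    a=np.radians(yaw_y); y=np.array([np.cos(a),np.sin(a),0]); z=np.array([0,0,-1.]); x=np.cross(y,z)
    D=np.c_[x,y,z].T@(np.array(target)-o["position"])*100
    print("t",round(o["time_s"],2),"pos",np.round(o["position"],4),"yaw",round(cur,2),"turn rad",round(np.radians(t),4),"dp cm",D.round(2),"per row",(D/n).round(3),"tilt",R[:,2].round(3),"F",np.round(o["ft_force"],1),"grip",o["grip_width"],o["gripper_force"])
E
python3 - <<'E'
from m import *
plan([.5704,.1986,.12],18.8,13)
for n in("top","side"):
    P,u,v=pts(n,np.load(n+"0.npy"))
    for x in np.arange(.3,.8,.05): print(x.round(2),[ (lambda q:round(float(np.percentile(q,99)),3) if len(q)>3 else None)(P[(abs(P[:,0]-x)<.025)&(abs(P[:,1]-y)<.025),2]) for y in np.arange(-.35,.5,.05)])
E
```

```text
t 1.3 pos [0.1734 0.5219 0.2313] yaw 71.62 turn rad 0.9219 dp cm [-43.4   27.16  11.13] per row [-3.338  2.089  0.856] tilt [ 0. -0. -1.] F [-0.7  0.3 -0.5] grip 0.08558322073205916 0.0
0.3 [0.005, 0.006, 0.006, 0.005, 0.004, 0.004, 0.005, 0.005, 0.005, 0.006, 0.005, 0.022, 0.028, 0.004, 0.005, 0.004, 0.005]
0.35 [0.005, 0.006, 0.006, 0.005, 0.004, 0.006, 0.006, 0.005, 0.014, 0.028, 0.029, 0.03, 0.029, 0.027, 0.006, 0.006, 0.017]
0.4 [0.007, 0.006, 0.006, 0.005, 0.006, 0.006, 0.005, 0.026, 0.03, 0.03, 0.031, 0.03, 0.029, 0.029, 0.005, 0.036, 0.037]
0.45 [0.007, 0.007, 0.008, 0.006, 0.006, 0.006, 0.005, 0.005, 0.029, 0.03, 0.029, 0.029, 0.029, 0.029, 0.004, 0.093, 0.095]
0.5 [0.006, 0.011, 0.038, 0.036, 0.035, 0.006, 0.007, 0.006, 0.029, 0.03, 0.029, 0.03, 0.031, 0.03, 0.027, 0.096, 0.097]
0.55 [0.006, 0.104, 0.036, 0.036, 0.036, 0.005, 0.006, 0.006, 0.028, 0.03, 0.043, 0.044, 0.046, 0.03, 0.028, 0.094, 0.096]
0.6 [0.007, 0.118, 0.094, 0.094, 0.016, 0.005, 0.005, 0.004, 0.007, 0.031, 0.043, 0.043, 0.043, 0.03, 0.029, 0.012, 0.013]
0.65 [0.011, 0.007, 0.005, 0.012, 0.018, 0.006, 0.005,
[... 855 characters left out ...]
03, 0.003, 0.003, 0.027, 0.027, 0.027, 0.028, 0.028, 0.028, 0.025, 0.094, 0.096]
0.55 [0.002, 0.114, 0.034, 0.035, 0.034, 0.002, 0.002, 0.002, 0.025, 0.027, 0.042, 0.042, 0.043, 0.027, 0.027, 0.093, 0.095]
0.6 [0.003, 0.116, 0.093, 0.094, 0.013, 0.003, 0.003, 0.002, 0.002, 0.026, 0.042, 0.042, 0.04, 0.027, 0.027, 0.019, 0.013]
0.65 [0.007, 0.002, 0.002, 0.009, 0.012, 0.003, 0.003, 0.01, 0.003, 0.026, 0.427, 0.434, 0.427, 0.395, 0.028, 0.025, 0.013]
0.7 [0.008, 0.015, 0.016, 0.016, 0.002, 0.002, 0.002, 0.011, 0.345, 0.407, 0.432, 0.438, 0.221, 0.386, 0.327, 0.026, 0.016]
0.75 [0.017, 0.017, 0.016, 0.016, 0.013, 0.016, 0.002, 0.005, 0.332, 0.404, 0.43, 0.441, 0.433, 0.343, 0.324, 0.029, 0.013]
```

```bash
python3 - <<'E'
from m import *
for n in("top","side"):
    P,u,v=pts(n,np.load(n+"0.npy"))
    for z in np.arange(.06,.5,.04):
        q=P[(abs(P[:,2]-z)<.02)&(P[:,0]<.85)&(P[:,0]>.3)&(P[:,1]>0)&(P[:,1]<.42)]
        if len(q)>3: print(n,z.round(2),len(q),np.percentile(q,2,axis=0).round(3),np.percentile(q,98,axis=0).round(3))
a=cv2.imread("pics/side0.png"); b=cv2.imread("pics/top0.png"); cv2.imwrite("pics/full.png",np.vstack([cv2.resize(a,(480,300)),cv2.resize(b,(480,300))]))
E
```

```text
top 0.06 264 [0.469 0.143 0.04 ] [0.6   0.414 0.075]
top 0.1 182 [0.467 0.393 0.082] [0.537 0.42  0.096]
top 0.18 665 [0.676 0.165 0.188] [0.749 0.252 0.2  ]
top 0.22 768 [0.665 0.112 0.2  ] [0.74  0.293 0.239]
top 0.26 261 [0.658 0.087 0.24 ] [0.712 0.314 0.278]
top 0.3 146 [0.654 0.073 0.281] [0.771 0.321 0.319]
top 0.34 348 [0.653 0.074 0.324] [0.845 0.335 0.36 ]
top 0.38 1219 [0.655 0.088 0.362] [0.848 0.324 0.4  ]
top 0.42 4452 [0.665 0.121 0.401] [0.843 0.296 0.439]
top 0.46 61 [0.708 0.193 0.44 ] [0.768 0.221 0.442]
side 0.06 393 [0.467 0.148 0.04 ] [0.848 0.418 0.078]
side 0.1 124 [0.465 0.39  0.08 ] [0.535 0.419 0.096]
side 0.18 271 [0.669 0.146 0.183] [0.732 0.255 0.2  ]
side 0.22 778 [0.663 0.094 0.201] [0.802 0.299 0.239]
side 0.26 1026 [0.658 0.077 0.241] [0.841 0.321 0.279]
side 0.3 1121 [0.657 0.072 0.281] [0.843 0.329 0.319]
side 0.34 1258 [0.654 0.073 0.321] [0.845 0.322 0.359]
side 0.38 1348 [0.654 0.086 0.361] [0.846 0.308 0.399]
side 0.42 1571 [0.661 0.117 0.401] [0.84  0.242 0.438]
side 0.46 12 [0.73 0.2  0.44] [0.756 0.213 0.442]
```

View pics/full.png

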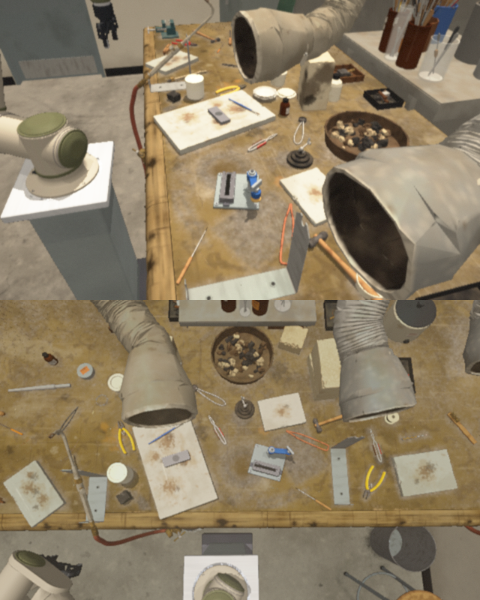

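>>> move_arm --jaw '[8.5,8.5,8.5,8.5,8.5,8.5,8.5,8.5]' --dp '[[0,0,0],[0,0,0],[0,0,0],[0,0,0],[0,0,0],[0,0,0],[0,0,0],[0,0,0]]' --turn '[[0,0,0.115],[0,0,0.115],[0,0,0.115],[0,0,0.115],[0,0,0.115],[0,0,0.115],[0,0,0.115],[0,0,0.117]]'

```text
time_s: 1.97
position: [0.1734, 0.5219, 0.2313]
tool_rot: [[-0.317, 0.949, 0.0], [0.949, 0.317, 0.0], [0.0, 0.0, -1.0]]
ft_force: [0.3, -0.5, -0.2]
grip_width: 0.085
gripper_force: 0.0
```

>>> move_arm --jaw '[8.5,8.5,8.5,8.5,8.5,8.5,8.5,8.5,8.5,8.5,8.5,8.5]' --dp '[[-2.8,1.7,0.7],[-2.8,1.7,0.7],[-2.8,1.7,0.7],[-2.8,1.7,0.7],[-2.8,1.7,0.7],[-2.8,1.7,0.7],[-2.8,1.7,0.7],[-2.8,1.7,0.7],[-2.8,1.7,0.7],[-2.8,1.7,0.7],[-2.8,1.7,0.7],[-2.8,1.7,0.7]]' --turn '[[0,0,0],[0,0,0],[0,0,0],[0,0,0],[0,0,0],[0,0,0],[0,0,0],[0,0,0],[0,0,0],[0,0,0],[0,0,0],[0,0,0]]'

```text
time_s: 2.97
position: [0.476, 0.2683, 0.1471]
tool_rot: [[-0.322, 0.947, 0.0], [0.947, 0.322, 0.0], [0.0, 0.0, -1.0]]
ft_force: [0.9, -0.4, -0.1]
grip_width: 0.0852
gripper_force: 0.0
```

```bash
python3 -c "
from h import *
plan([.5704,.1986,.06],18.8,4)"
```

```text
t 2.97 pos [0.476  0.2683 0.1471] yaw 18.78 turn rad -0.0003 dp cm [-9.64  6.69  8.71] per row [-2.411  1.673  2.177] tilt [ 0.  0. -1.] F [ 0.9 -0.4 -0.1] grip 0.08518358964874441 0.0
```

>>> move_arm --jaw '[8.5,8.5,8.5,8.5,8.5,8.5,8.5,8.5]' --dp '[[-1.61,1.115,1.45],[-1.61,1.115,1.45],[-1.61,1.115,1.45],[-1.61,1.115,1.45],[-1.61,1.115,1.45],[-1.59,1.115,1.46],[0,0,0],[0,0,0]]' --turn '[[0,0,0],[0,0,0],[0,0,0],[0,0,0],[0,0,0],[0,0,0],[0,0,0],[0,0,0]]'

```text
time_s: 3.63
position: [0.5692, 0.1993, 0.0594]
tool_rot: [[-0.321, 0.947, -0.002], [0.947, 0.321, -0.0], [0.0, -0.002, -1.0]]
ft_force: [0.4, -0.4, 0.1]
grip_width: 0.0849
gripper_force: 0.0
```

```bash
python3 -c "
from h import *
plan([.5704,.1986,.03],18.8,1)
for n in('top','side'):
  im,d=cams.get_image(n); cv2.imwrite('pics/g'+n+'.png',im[:,:,::-1])
a=cv2.imread('pics/gtop.png')[160:250,170:300];b=cv2.imread('pics/gside.png')[100:220,220:380]
cv2.imwrite('pics/g1.png',np.vstack([cv2.resize(a,(433,300),interpolation=2),cv2.resize(b,(433,300),interpolation=2)]))"
```

```text
t 3.63 pos [0.5692 0.1993 0.0594] yaw 18.72 turn rad -0.0015 dp cm [-0.11  0.09  2.94] per row [-0.106  0.091  2.943] tilt [-0.002 -0.    -1.   ] F [ 0.4 -0.4  0.1] grip 0.08488747265765446 0.0
```

View pics/g1.png

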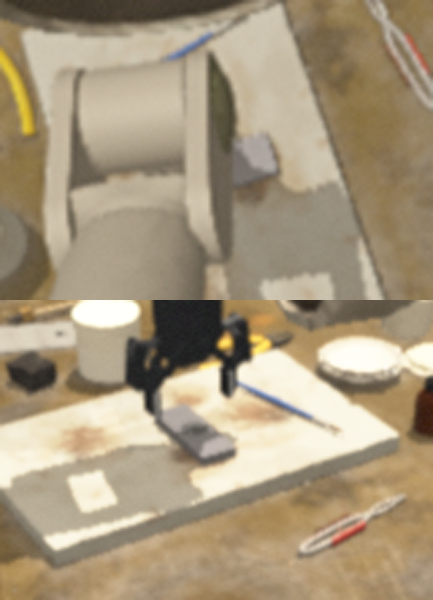

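>>> move_arm --jaw '[8.5,8.5,8.5,8.5,8.5]' --dp '[[-0.03,0.03,0.95],[-0.03,0.03,0.95],[-0.02,0.02,0.95],[0,0,0.1],[0,0,0]]' --turn '[[0,0,0],[0,0,0],[0,0,0],[0,0,0],[0,0,0]]'

```text
time_s: 4.15
position: [0.5696, 0.1994, 0.0297]
tool_rot: [[-0.322, 0.947, -0.002], [0.947, 0.322, -0.0], [0.0, -0.002, -1.0]]
ft_force: [0.3, 0.1, 0.5]
grip_width: 0.085
gripper_force: 0.0
```

>>> move_arm --jaw '[5.5,4.8,4.0,4.0,4.0,4.0,4.0,4.0]' --dp '[[0,0,0],[0,0,0],[0,0,0],[0,0,0],[0,0,0],[0,0,0],[0,0,0],[0,0,0]]' --turn '[[0,0,0],[0,0,0],[0,0,0],[0,0,0],[0,0,0],[0,0,0],[0,0,0],[0,0,0]]' --force 60

```text
time_s: 4.82
position: [0.5708, 0.1995, 0.0317]
tool_rot: [[-0.322, 0.947, 0.002], [0.947, 0.322, 0.0], [-0.0, 0.002, -1.0]]
ft_force: [-0.6, 0.1, 5.3]
grip_width: 0.0415
gripper_force: 61.4
```

>>> move_arm --jaw '[4.0,4.0,4.0,4.0,4.0,4.0,4.0,4.0,4.0]' --dp '[[0,0,-0.3],[0,0,-0.6],[0,0,-1.0],[0,0,-1.5],[0,0,-1.5],[0,0,-1.5],[0,0,-1.5],[0,0,-0.8],[0,0,0]]' --turn '[[0,0,0],[0,0,0],[0,0,0],[0,0,0],[0,0,0],[0,0,0],[0,0,0],[0,0,0],[0,0,0]]'

```text
time_s: 5.57
position: [0.5709, 0.1995, 0.1199]
tool_rot: [[-0.322, 0.947, 0.004], [0.947, 0.322, 0.0], [-0.001, 0.003, -1.0]]
ft_force: [0.5, 0.4, -3.4]
grip_width: 0.0419
gripper_force: 61.6
```

>>> move_arm --jaw '[4.0,4.0,4.0,4.0,4.0,4.0,4.0,4.0,4.0]' --dp '[[0,0,0],[0,0,0],[0,0,0],[0,0,0],[0,0,0],[0,0,0],[0,0,0],[0,0,0],[0,0,0]]' --turn '[[0,0,0.05],[0,0,0.08],[0,0,0.09],[0,0,0.09],[0,0,0.09],[0,0,0.09],[0,0,0.07],[0,0,0.042],[0,0,0]]'

```text
time_s: 6.32
position: [0.5697, 0.1992, 0.1168]
tool_rot: [[0.272, 0.962, -0.002], [0.962, -0.272, -0.0], [-0.001, -0.002, -1.0]]
ft_force: [-0.3, 0.5, -4.4]
grip_width: 0.0418
gripper_force: 61.6
```

```bash
python3 -c "
from h import *
plan([.5252,-.2047,.10],-15.7,12)"
```

```text
t 6.32 pos [0.5697 0.1992 0.1168] yaw -15.79 turn rad -0.0015 dp cm [-40.09   6.65   1.68] per row [-3.341  0.554  0.14 ] tilt [-0.002 -0.    -1.   ] F [-0.3  0.5 -4.4] grip 0.04178273080365294 61.58611178398132
```

>>> move_arm --jaw '[4,4,4,4,4,4,4,4,4,4,4,4]' --dp '[[-1.5,0.3,0],[-2.5,0.4,0],[-3.2,0.5,0],[-3.5,0.6,0],[-3.5,0.6,0],[-3.5,0.6,0],[-3.5,0.6,0],[-3.5,0.6,0],[-3.5,0.6,0.4],[-3.0,0.5,0.4],[-2.5,0.4,0.4],[-1.5,0.2,0.4]]' --turn '[[0,0,0],[0,0,0],[0,0,0],[0,0,0],[0,0,0],[0,0,0],[0,0,0],[0,0,0],[0,0,0],[0,0,0],[0,0,0],[0,0,0]]'

```text
time_s: 7.32
position: [0.5311, -0.1582, 0.1011]
tool_rot: [[0.271, 0.963, -0.0], [0.963, -0.271, -0.0], [-0.0, -0.0, -1.0]]
ft_force: [0.3, 0.4, -5.1]
grip_width: 0.0417
gripper_force: 61.6
```

```bash
python3 -c "
from h import *
plan([.5252,-.2047,.06],-15.7,6)"
```

```text
t 7.32 pos [ 0.5311 -0.1582  0.1011] yaw -15.73 turn rad -0.0005 dp cm [-4.63  0.69  4.11] per row [-0.772  0.114  0.685] tilt [-0. -0. -1.] F [ 0.3  0.4 -5.1] grip 0.04173412912347493 61.598578691482544
```

>>> move_arm --jaw '[4,4,4,4,4,4,4,4,4,4]' --dp '[[-1.2,0.17,0.0],[-1.2,0.17,0],[-1.2,0.17,0.5],[-1.03,0.18,0.8],[0,0,0.9],[0,0,0.9],[0,0,0.8],[0,0,0.2],[0,0,0],[0,0,0]]' --turn '[[0,0,0],[0,0,0],[0,0,0],[0,0,0],[0,0,0],[0,0,0],[0,0,0],[0,0,0],[0,0,0],[0,0,0]]'

```text
time_s: 8.15
position: [0.5261, -0.2015, 0.0607]
tool_rot: [[0.27, 0.963, 0.0], [0.963, -0.27, 0.0], [0.0, 0.0, -1.0]]
ft_force: [-0.8, -0.3, -5.7]
grip_width: 0.0421
gripper_force: 61.6
```

```bash
python3 - <<'E'
from m import *
plan([.5252,-.2047,.0377],-15.7,1)
for n in("top","side"):
    im,d=cams.get_image(n); np.save(n+"1.npy",d); cv2.imwrite("pics/p"+n+".png",im[:,:,::-1])
    P,u,v=pts(n,d); z=P[:,2]
    e=np.radians(-15.7); R=np.array([[np.cos(e),-np.sin(e)],[np.sin(e),np.cos(e)]]); L=(P[:,:2]-[.5252,-.2047])@R
    k=(z>.05)&(z<.085)&(abs(L[:,0])<.03)&(abs(L[:,1])<.07); print(n,k.sum())
    for y in np.arange(-.065,.07,.01):
        q=k&(abs(L[:,1]-y)<.005)&(z<.075)
        if q.sum()>2: print(y.round(3),q.sum(),L[q,0].min().round(4),L[q,0].max().round(4),np.median(z[q]).round(4))
    q=k&(z<.075); print(L[q].min(0),L[q].max(0))
a=cv2.imread('pics/ptop.png')[180:260,310:420];b=cv2.imread('pics/pside.png')[190:310,250:410]
cv2.imwrite('pics/p1.png',np.vstack([cv2.resize(a,(440,300),interpolation=2),cv2.resize(b,(440,300),interpolation=2)]))
E
```

```text
t 8.15 pos [ 0.5261 -0.2015  0.0607] yaw -15.66 turn rad 0.0007 dp cm [-0.33  0.    2.3 ] per row [-0.329  0.004  2.304] tilt [ 0.  0. -1.] F [-0.8 -0.3 -5.7] grip 0.042069257110027465 61.58501386642456
top 18
-0.045 4 -0.02 -0.0155 0.0675
-0.035 3 -0.0158 -0.0134 0.0701
0.035 5 0.0048 0.0106 0.0704
0.045 5 0.009 0.0229 0.0683
[-0.01997438 -0.0502231 ] [0.02290968 0.04707629]
side 762
-0.055 126 -0.0224 0.0203 0.066
-0.045 63 -0.0233 0.0198 0.0684
-0.035 60 -0.022 0.0191 0.0687
-0.025 60 -0.023 0.0206 0.0687
-0.015 62 -0.0285 0.0204 0.0689
-0.005 74 -0.0289 0.0289 0.0694
0.005 54 -0.0224 0.017 0.069
0.015 48 -0.0216 0.0164 0.069
0.025 49 -0.0226 0.0158 0.069
0.035 47 -0.0228 0.0176 0.0693
0.045 45 -0.022 0.0146 0.0687
0.055 37 -0.0224 0.0094 0.0687
0.065 9 -0.0181 0.0062 0.0678
[-0.02894639 -0.0597923 ] [0.02887921 0.06309951]
```

View pics/p1.png

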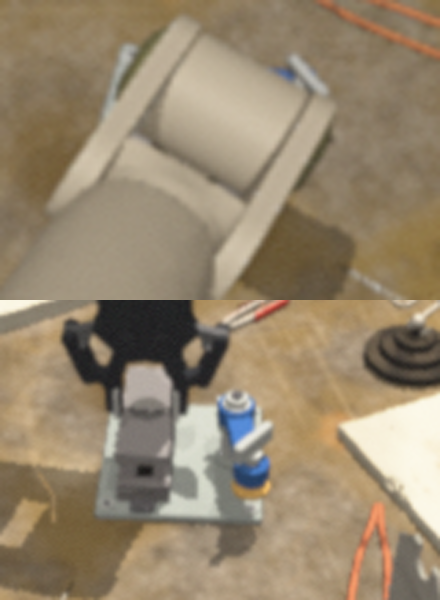

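```bash
python3 - <<'E'
from m import *
e=np.radians(-15.7); R=np.array([[np.cos(e),-np.sin(e)],[np.sin(e),np.cos(e)]])
for f,z0,z1 in(("side0.npy",.026,.038),("side1.npy",.063,.074)):
    P,u,v=pts("side",np.load(f)); L=(P[:,:2]-[.5252,-.2047])@R; z=P[:,2]
    L=L[(z>z0)&(z<z1)&(abs(L[:,0])<.028)&(abs(L[:,1])<.07)]
    for x in(-.016,-.01,-.004,.002,.008,.014):
        q=L[abs(L[:,0]-x)<.003,1]; print(f,x,q.min().round(4),q.max().round(4))
    for y in(-.05,-.04,-.03,-.02,.03,.04,.05):
        q=L[abs(L[:,1]-y)<.005,0]; print(f,"y",y,q.min().round(4),q.max().round(4))
E
```

```text
side0.npy -0.016 -0.0604 0.0601
side0.npy -0.01 -0.0605 0.0482
side0.npy -0.004 -0.0608 0.0323
side0.npy 0.002 -0.06 0.0175
side0.npy 0.008 -0.0607 0.0398
side0.npy 0.014 -0.0595 0.0624
side0.npy y -0.05 -0.0219 0.02
side0.npy y -0.04 -0.0225 0.0193
side0.npy y -0.03 -0.0233 0.0207
side0.npy y -0.02 -0.0219 0.0206
side0.npy y 0.03 -0.0217 0.0202
side0.npy y 0.04 -0.0225 0.0197
side0.npy y 0.05 -0.0229 0.0192
side1.npy -0.016 -0.0575 0.0611
side1.npy -0.01 -0.0595 0.0611
side1.npy -0.004 -0.0585 0.0626
side1.npy 0.002 -0.0598 0.0603
side1.npy 0.008 -0.0576 0.0631
side1.npy 0.014 -0.0588 0.0496
side1.npy y -0.05 -0.023 0.0199
side1.npy y -0.04 -0.0233 0.0196
side1.npy y -0.03 -0.0227 0.0188
side1.npy y -0.02 -0.0234 0.0206
side1.npy y 0.03 -0.0228 0.0176
side1.npy y 0.04 -0.0214 0.0173
side1.npy y 0.05 -0.0224 0.0142
```

>>> move_arm --jaw '[4,4,4,4,4,4,4]' --dp '[[-0.1,0,0.3],[-0.1,0,0.4],[0,0,0.5],[0,0,0.4],[0,0,0.3],[0,0,0],[0,0,0]]' --turn '[[0,0,0],[0,0,0],[0,0,0],[0,0,0],[0,0,0],[0,0,0],[0,0,0]]'

```text
time_s: 8.83
position: [0.5253, -0.2038, 0.0415]
tool_rot: [[0.271, 0.963, -0.0], [0.963, -0.271, 0.0], [0.0, -0.0, -1.0]]
ft_force: [-0.4, 0.7, -5.0]
grip_width: 0.0413
gripper_force: 61.6
```

```bash
python3 -c "
from h import *
plan([.5252,-.2047,.0377],-15.7,1)"
```

```text
t 8.83 pos [ 0.5253 -0.2038  0.0415] yaw -15.7 turn rad -0.0 dp cm [-0.09  0.02  0.38] per row [-0.088  0.018  0.38 ] tilt [-0.  0. -1.] F [-0.4  0.7 -5. ] grip 0.04133670607153328 61.58064007759094
```

>>> move_arm --jaw '[4,4,4,4,4]' --dp '[[0,0,0.1],[0,0,0.1],[0,0,0.1],[0,0,0.05],[0,0,0]]' --turn '[[0,0,0],[0,0,0],[0,0,0],[0,0,0],[0,0,0]]'

```text
time_s: 9.25
position: [0.5253, -0.2038, 0.0382]
tool_rot: [[0.271, 0.963, -0.0], [0.963, -0.271, 0.0], [0.0, -0.0, -1.0]]
ft_force: [-0.0, -0.3, -3.9]
grip_width: 0.0424
gripper_force: 61.6
```

>>> move_arm --jaw '[4,4,4]' --dp '[[0,0,0.07],[0,0,0.05],[0,0,0]]' --turn '[[0,0,0],[0,0,0],[0,0,0]]'

```text
time_s: 9.5
position: [0.5254, -0.2039, 0.038]
tool_rot: [[0.271, 0.963, 0.001], [0.963, -0.271, -0.0], [-0.0, 0.001, -1.0]]
ft_force: [-2.7, 2.7, 5.3]
grip_width: 0.0421
gripper_force: 62.7
```

>>> move_arm --jaw '[4.6,5.2,6.0,6.5,6.5,6.5]' --dp '[[0,0,0],[0,0,0],[0,0,0],[0,0,0],[0,0,0],[0,0,0]]' --turn '[[0,0,0],[0,0,0],[0,0,0],[0,0,0],[0,0,0],[0,0,0]]'

```text
time_s: 10.0
position: [0.5254, -0.2039, 0.037]
tool_rot: [[0.271, 0.963, 0.0], [0.963, -0.271, -0.0], [-0.0, 0.0, -1.0]]
ft_force: [-0.2, -0.0, 0.1]
grip_width: 0.0648
gripper_force: 0.0
```

>>> move_arm --jaw '[6.5,6.5,6.5,6.5,6.5,6.5,6.5,6.5]' --dp '[[0,0,-0.5],[0,0,-1],[0,0,-2],[0,0,-3],[0,0,-3],[0,0,-3],[0,0,-1.5],[0,0,0]]' --turn '[[0,0,0],[0,0,0],[0,0,0],[0,0,0],[0,0,0],[0,0,0],[0,0,0],[0,0,0]]'

```text
time_s: 10.67
position: [0.5265, -0.2045, 0.1818]
tool_rot: [[0.27, 0.963, 0.007], [0.963, -0.27, -0.004], [-0.002, 0.008, -1.0]]
ft_force: [0.7, 0.5, 0.2]
grip_width: 0.0649
gripper_force: 0.0
```

```bash
python3 - <<'E'
from m import *
e=np.radians(-15.7); R=np.array([[np.cos(e),-np.sin(e)],[np.sin(e),np.cos(e)]])
im,d=cams.get_image("side"); np.save("side2.npy",d); cv2.imwrite("pics/q.png",cv2.resize(im[190:310,250:410,::-1],(640,480),interpolation=2))
plan([.52,-.2,.2],-15.7,1)
P,u,v=pts("side",d); L=(P[:,:2]-[.5252,-.2047])@R; z=P[:,2]
k=(z>.04)&(z<.052)&(abs(L[:,0])<.028)&(abs(L[:,1])<.07)
A=np.c_[L[k],np.ones(k.sum())]; print("plane",np.linalg.lstsq(A,z[k],rcond=None)[0]); L=L[k]
for x in(-.016,-.01,-.004,.002,.008,.014):
    q=L[abs(L[:,0]-x)<.003,1]; print(x,q.min().round(4),q.max().round(4))
for y in(-.05,-.04,-.03,-.02,0,.02,.03,.04,.05):
    q=L[abs(L[:,1]-y)<.005,0]; print("y",y,q.min().round(4),q.max().round(4))
for q in("clamp_screw","pivot","mould_plate"):
  for r in cams.mark_of("side",q)[:1]: print(q,r["p"],np.array(r["location"])*[640,400])
E
```

```text
t 10.72 pos [ 0.5258 -0.2041  0.1794] yaw -15.69 turn rad 0.0001 dp cm [ 0.24 -0.67 -2.06] per row [ 0.239 -0.671 -2.063] tilt [ 0.004 -0.002 -1.   ] F [-0.3 -0.8 -0. ] grip 0.06535666601581229 0.0
plane [-0.00142482  0.00290398  0.04560705]
-0.016 -0.0599 0.0593
-0.01 -0.0593 0.0585
-0.004 -0.0601 0.0584
0.002 -0.0614 0.0578
0.008 -0.0607 0.0588
0.014 -0.0584 0.061
y -0.05 -0.0236 0.0201
y -0.04 -0.0238 0.0193
y -0.03 -0.0232 0.0189
y -0.02 -0.0234 0.0204
y 0 -0.0234 0.0193
y 0.02 -0.0228 0.0207
y 0.03 -0.0233 0.0203
y 0.04 -0.0219 0.0198
y 0.05 -0.0231 0.0191
clamp_screw 0.57 [342.016 247.32 ]
pivot 0.71 [335.616 233.2  ]
mould_plate 0.58 [300.288 247.92 ]
```

View pics/q.png

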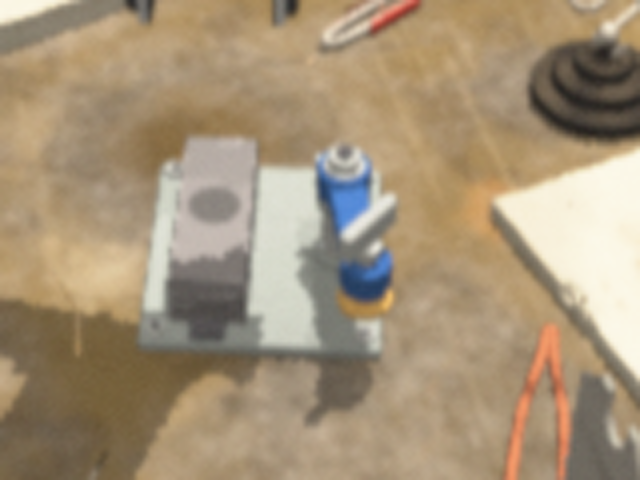

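```bash
python3 - <<'E'
from m import *
pv=np.array([.5974,-.2250])
im,d=cams.get_image("top"); np.save("top2.npy",d)
for n,f in(("top","top0.npy"),("top","top2.npy"),("side","side0.npy"),("side","side2.npy")):
    P,u,v=pts(n,np.load(f)); z=P[:,2]
    k=(z>.106)&(z<.122)&(np.hypot(P[:,0]-.593,P[:,1]+.30)<.035); B=P[k,:2]
    k2=(z>.095)&(z<.122)&(np.hypot(P[:,0]-.593,P[:,1]+.30)<.035); B2=P[k2,:2]
    print(f,"top wing",k.sum(),B.mean(0).round(4),rect(B),np.degrees(np.arctan2(*np.linalg.svd(B-B.mean(0))[2][0][::-1])).round(1)%180,"med z",np.median(z[k]).round(4),rect(B2))
    k=(z>.076)&(z<.088)&(np.hypot(P[:,0]-.595,P[:,1]+.265)<.07); B=P[k,:2]
    print(" arm",k.sum(),B.mean(0).round(4),rect(B),np.degrees(np.arctan2(*np.linalg.svd(B-B.mean(0))[2][0][::-1])).round(1))
    k=(z>.086)&(z<.1)&(np.hypot(P[:,0]-pv[0],P[:,1]-pv[1])<.025); B=P[k]
    if len(B): print(" post cap",k.sum(),B.mean(0).round(4))
E
```

```text
top0.npy top wing 45 [ 0.5905 -0.2988] (array([ 591.4, -300. ]), array([43. , 10.3]), 37.8) 36.80000000000001 med z 0.1128 (array([ 590.4, -298.9]), array([42.6, 12.9]), 45.8)
 arm 150 [ 0.5938 -0.2546] (array([ 592.3, -257.3]), array([100.3,  31.1]), 79.0) -96.1
 post cap 31 [ 0.5982 -0.2234  0.0907]
top2.npy top wing 0 [nan nan] (array([0., 0.]), array([0., 0.]), 0.0) 0.0 med z nan (array([0., 0.]), array([0., 0.]), 0.0)
 arm 0 [nan nan] (array([0., 0.]), array([0., 0.]), 0.0) 0.0
side0.npy top wing 84 [ 0.588  -0.3015] (array([ 588.7, -300.1]), array([44.5,  9.3]), 39.1) 36.599999999999994 med z 0.1132 (array([ 589.9, -301.6]), array([44.5, 13.2]), 39.1)
 arm 229 [ 0.5916 -0.2609] (array([ 590.9, -264.1]), array([98.9, 30.6]), 82.6) -94.9
 post cap 43 [ 0.5956 -0.2266  0.0902]
side2.npy top wing 86 [ 0.5874 -0.3019] (array([ 587.8, -300.2]), array([44. ,  9.6]), 36.4) 37.80000000000001 med z 0.1132 (array([ 588.6, -301.2]), array([44., 12.]), 36.9)
 arm 223 [ 0.5915 -0.2618] (array([ 590.9, -265.5]), array([98.8, 30.1]), 83.0) -94.8
 post cap 44 [ 0.5954 -0.227   0.0904]<stdin>:8: RuntimeWarning: Mean of empty slice.
  ret = um.true_divide(
  return _methods._mean(a, axis=axis, dtype=dtype,
  ret = ret.dtype.type(ret / rcount)
<stdin>:10: RuntimeWarning: Mean of empty slice.
```

>>> move_arm --jaw '[5,5,5,5,5,5,5,5,5,5,5,5]' --dp '[[0,0,0],[0,0,0],[0,0,0],[0,0,0],[0,0,0],[0,0,0],[0,0,0],[0,0,0],[0,0,0],[0,0,0],[0,0,0],[0,0,0]]' --turn '[[0,0,-0.119],[0,0,-0.119],[0,0,-0.119],[0,0,-0.119],[0,0,-0.119],[0,0,-0.119],[0,0,-0.119],[0,0,-0.119],[0,0,-0.119],[0,0,-0.119],[0,0,-0.119],[0,0,-0.119]]'

```text
time_s: 11.92
position: [0.525, -0.2037, 0.1759]
tool_rot: [[-0.917, 0.399, -0.002], [0.399, 0.917, 0.001], [0.002, 0.0, -1.0]]
ft_force: [-0.3, -0.4, 0.2]
grip_width: 0.0499
gripper_force: 0.0
```

>>> move_arm --jaw '[5,5,5,5,5,5,5,5,5,5]' --dp '[[0,0,0],[0,0,0],[0,0,0],[0,0,0],[0,0,0],[0,0,0],[0,0,0],[0,0,0],[0,0,0],[0,0,0]]' --turn '[[0,0,-0.119],[0,0,-0.119],[0,0,-0.119],[0,0,-0.119],[0,0,-0.119],[0,0,-0.119],[0,0,-0.119],[0,0,-0.119],[0,0,-0.119],[0,0,0]]'

```text
time_s: 12.75
position: [0.525, -0.2037, 0.176]
tool_rot: [[-0.791, -0.612, -0.002], [-0.612, 0.791, 0.001], [0.001, 0.002, -1.0]]
ft_force: [0.0, -0.6, 0.0]
grip_width: 0.0502
gripper_force: 0.0
```

```bash
python3 -c "
from h import *
plan([.590,-.3001,.13],127.5,5);print(observe()['q'].round(1))"
```

```text
t 12.75 pos [ 0.525  -0.2037  0.176 ] yaw 127.72 turn rad 0.0039 dp cm [  0.72 -11.61   4.6 ] per row [ 0.143 -2.321  0.92 ] tilt [-0.002  0.001 -1.   ] F [ 0.  -0.6  0. ] grip 0.050164403472963616 0.0
[ -33.2   25.7   77.5    0.    76.9 -161. ]
```

>>> move_arm --jaw '[5,5,5,5,5,5,5,5]' --dp '[[0,0,0],[0.07,-1.95,0],[0.07,-1.95,0.5],[0.07,-1.95,0.8],[0.07,-1.95,0.8],[0.07,-1.95,1],[0.07,-1.95,1],[0,0,0]]' --turn '[[0,0,0.117],[0,0,0],[0,0,0],[0,0,0],[0,0,0],[0,0,0],[0,0,0],[0,0,0]]'

```text
time_s: 13.42
position: [0.5815, -0.3087, 0.1325]
tool_rot: [[-0.862, -0.507, -0.003], [-0.507, 0.862, 0.002], [0.002, 0.003, -1.0]]
ft_force: [-0.9, 0.3, 0.1]
grip_width: 0.0503
gripper_force: 0.0
```

```bash
python3 -c "
from h import *
plan([.590,-.3001,.097],121,5);print(observe()['q'].round(1))"
```

```text
t 13.42 pos [ 0.5815 -0.3087  0.1325] yaw 120.44 turn rad -0.0097 dp cm [-1.17  0.3   3.55] per row [-0.234  0.06   0.71 ] tilt [-0.003  0.002 -1.   ] F [-0.9  0.3  0.1] grip 0.05032528984224927 0.0
[ -38.2   37.1   63.9   -0.    79.2 -158.7]
```

>>> move_arm --jaw '[5,5,5,5,5,5,5,5]' --dp '[[-0.6,0.15,0],[-0.57,0.15,0],[0,0,0.5],[0,0,1.0],[0,0,1.0],[0,0,1.0],[0,0,0.5],[0,0,0]]' --turn '[[0,0,0],[0,0,0],[0,0,0],[0,0,0],[0,0,0],[0,0,0],[0,0,0],[0,0,0]]'

```text
time_s: 14.08
position: [0.5894, -0.2975, 0.0941]
tool_rot: [[-0.859, -0.511, -0.003], [-0.512, 0.859, 0.002], [0.001, 0.003, -1.0]]
ft_force: [0.3, -0.4, 0.2]
grip_width: 0.05
gripper_force: 0.0
```

```bash
python3 -c "
from h import *
im,d=cams.get_image('side'); cv2.imwrite('pics/w.png',cv2.resize(im[190:310,250:410,::-1],(640,480),interpolation=2))
plan([.590,-.3001,.092],121,5);print(observe()['q'].round(1))"
```

```text
t 14.13 pos [ 0.5898 -0.2978  0.0951] yaw 120.77 turn rad -0.0041 dp cm [ 0.1  -0.21  0.31] per row [ 0.02  -0.041  0.063] tilt [-0.001  0.001 -1.   ] F [-0.2  0.3 -0.7] grip 0.05017866931395601 0.0
[ -37.    39.3   66.2   -0.    74.6 -157.8]
```

View pics/w.png

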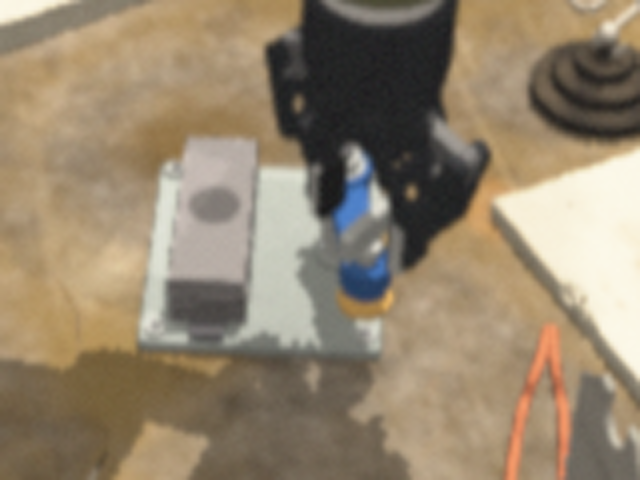

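>>> move_arm --jaw '[4.5,4,3,2,1.2,0.6,0.6,0.6,0.6,0.6]' --dp '[[0.1,-0.2,0.3],[0,0,0],[0,0,0],[0,0,0],[0,0,0],[0,0,0],[0,0,0],[0,0,0],[0,0,0],[0,0,0]]' --turn '[[0,0,0],[0,0,0],[0,0,0],[0,0,0],[0,0,0],[0,0,0],[0,0,0],[0,0,0],[0,0,0],[0,0,0]]' --force 35

```text
time_s: 14.97
position: [0.5907, -0.2991, 0.0944]
tool_rot: [[-0.859, -0.512, 0.001], [-0.512, 0.859, 0.001], [-0.002, -0.0, -1.0]]
ft_force: [-0.9, 6.4, 8.0]
grip_width: 0.0078
gripper_force: 62.5
```

```bash
python3 -c "
from h import *
plan([.590,-.3001,.092],121,5);print(observe()['q'].round(1),observe()['wrist_torque'])
R=observe()['tool_rot']; p=observe()['position']; pv=np.array([.597,-.2252])
r=p[:2]-pv; print('r',np.hypot(*r),np.degrees(np.arctan2(r[1],r[0])))
a=np.arctan2(r[1],r[0]); rad=np.hypot(*r); print('radial/tangent(cw) in tool xy', (R[:2,:2].T@[np.cos(a),np.sin(a)]).round(3),(R[:2,:2].T@[np.sin(a),-np.cos(a)]).round(3))"
```

```text
t 14.97 pos [ 0.5907 -0.2991  0.0944] yaw 120.82 turn rad -0.0031 dp cm [ 0.11 -0.05  0.24] per row [ 0.022 -0.009  0.048] tilt [ 0.001  0.001 -1.   ] F [-0.9  6.4  8. ] grip 0.0077977147141667785 62.53017067909241
[-3.71e+01  3.94e+01  6.61e+01  1.00e-01  7.44e+01 -1.58e+02] [1.04771926 0.095222   0.07042269]
r 0.07420098352464717 -94.85736665369562
radial/tangent(cw) in tool xy [ 0.583 -0.812] [0.812 0.583]
```

>>> move_arm --jaw '[0.6,0.6,0.6,0.6,0.6,0.6,0.6,0.6,0.6,0.6,0.6,0.6]' --dp '[[0,0,-0.2],[0.36,0.27,0],[0.36,0.27,0],[0.36,0.27,0],[0.36,0.27,0],[0.36,0.27,0],[0.36,0.27,0],[0.36,0.27,0],[0.36,0.27,0],[0.36,0.27,0],[0,0,0],[0,0,0]]' --turn '[[0,0,0],[0,0,0.06],[0,0,0.06],[0,0,0.06],[0,0,0.06],[0,0,0.06],[0,0,0.06],[0,0,0.06],[0,0,0.06],[0,0,0.06],[0,0,0],[0,0,0]]'

```text
time_s: 15.97
position: [0.5532, -0.2848, 0.0947]
tool_rot: [[-1.0, 0.003, 0.001], [0.003, 1.0, 0.003], [-0.001, 0.003, -1.0]]
ft_force: [5.2, 8.1, -3.8]
grip_width: 0.0081
gripper_force: 53.2
```

```bash
cat > arc.py <<'E'
from h import *
o=observe(); R=o['tool_rot']; p=o['position']; pv=np.array([.597,-.2252]); r=p[:2]-pv; a=np.arctan2(r[1],r[0])
print('t',o['time_s'],'p',p.round(4),'r',np.hypot(*r).round(4),'ang',np.degrees(a).round(1),'yaw',np.degrees(np.arctan2(R[1,1],R[0,1])).round(1),'yaw-ang',(np.degrees(np.arctan2(R[1,1],R[0,1])-a)%360).round(1),'F',np.round(o['ft_force'],1),'T',np.round(o['wrist_torque'],2),'grip',o['grip_width'],o['gripper_force'],'q',o['q'].round(1))
print('radial/tangent(cw) in tool xy', (R[:2,:2].T@[np.cos(a),np.sin(a)]).round(3),(R[:2,:2].T@[np.sin(a),-np.cos(a)]).round(3),"z tilt",R[:,2].round(3))
E
python3 arc.py
```

```text
t 15.9667 p [ 0.5532 -0.2848  0.0947] r 0.074 ang -126.3 yaw 89.9 yaw-ang 216.2 F [ 5.2  8.1 -3.8] T [ 1.19 -0.89 -0.06] grip 0.008078326589123903 53.21638226509094 q [ -38.2   35.8   73.5    0.2   70.7 -128.1]
radial/tangent(cw) in tool xy [ 0.59  -0.807] [0.807 0.59 ] z tilt [ 0.001  0.003 -1.   ]
```

>>> move_arm --jaw '[0.6,0.6,0.6,0.6,0.6,0.6,0.6,0.6,0.6,0.6,0.6,0.6]' --dp '[[0.36,0.27,0],[0.36,0.27,0],[0.36,0.27,0],[0.36,0.27,0],[0.36,0.27,0],[0.36,0.27,0],[0.36,0.27,0],[0.36,0.27,0],[0.36,0.27,0],[0.36,0.27,0],[0,0,0],[0,0,0]]' --turn '[[0,0,0.06],[0,0,0.06],[0,0,0.06],[0,0,0.06],[0,0,0.06],[0,0,0.06],[0,0,0.06],[0,0,0.06],[0,0,0.06],[0,0,0.06],[0,0,0],[0,0,0]]'

```text
time_s: 16.97
position: [0.5271, -0.2504, 0.0947]
tool_rot: [[-0.824, 0.567, 0.003], [0.567, 0.824, 0.001], [-0.002, 0.003, -1.0]]
ft_force: [9.7, 4.7, -7.6]
grip_width: 0.008
gripper_force: 51.3
```

```bash
python3 arc.py
```

```text
t 16.9667 p [ 0.5271 -0.2504  0.0947] r 0.0743 ang -160.2 yaw 55.5 yaw-ang 215.6 F [ 9.7  4.7 -7.6] T [ 0.59 -1.55 -0.03] grip 0.008042341979142139 51.29550486803055 q [-37.1  32.4  80.5   0.2  67.  -92.6]
radial/tangent(cw) in tool xy [ 0.582 -0.813] [0.813 0.582] z tilt [ 0.003  0.001 -1.   ]
```

>>> move_arm --jaw '[0.6,0.6,0.6,0.6,0.6,0.6,0.6,0.6,0.6,0.6,0.6,0.6]' --dp '[[0.33,0.3,0],[0.34,0.29,0],[0.36,0.27,0],[0.36,0.27,0],[0.36,0.27,0],[0.36,0.27,0],[0.36,0.27,0],[0.36,0.27,0],[0.36,0.27,0],[0.36,0.27,0],[0,0,0],[0,0,0]]' --turn '[[0,0,0.06],[0,0,0.06],[0,0,0.06],[0,0,0.06],[0,0,0.06],[0,0,0.06],[0,0,0.06],[0,0,0.06],[0,0,0.06],[0,0,0.06],[0,0,0],[0,0,0]]'

```text
time_s: 17.97
position: [0.5242, -0.207, 0.0947]
tool_rot: [[-0.362, 0.932, 0.0], [0.932, 0.362, -0.0], [-0.0, 0.0, -1.0]]
ft_force: [4.8, 0.5, -8.5]
grip_width: 0.008
gripper_force: 51.2
```

```bash
python3 arc.py
```

```text
t 17.9667 p [ 0.5242 -0.207   0.0947] r 0.075 ang 166.0 yaw 21.2 yaw-ang 215.2 F [ 4.8  0.5 -8.5] T [-0.08 -0.65  0.01] grip 0.008046116147816059 51.22216075658798 q [-33.6  30.8  83.8   0.   65.4 -54.8]
radial/tangent(cw) in tool xy [ 0.577 -0.817] [0.817 0.577] z tilt [ 0. -0. -1.]
```

>>> move_arm --jaw '[0.6,0.6,0.6,0.6]' --dp '[[0.1,0.07,0.1],[0.1,0.07,0],[0.1,0.07,0],[0,0,0]]' --turn '[[0,0,0.015],[0,0,0.015],[0,0,0.015],[0,0,0]]'

```text
time_s: 18.3
position: [0.5251, -0.2039, 0.0945]
tool_rot: [[-0.316, 0.949, 0.001], [0.949, 0.316, -0.001], [-0.001, 0.001, -1.0]]
ft_force: [1.7, -0.3, 2.8]
grip_width: 0.0083
gripper_force: 53.1
```

```bash
python3 arc.py
```

```text
t 18.3 p [ 0.5251 -0.2039  0.0945] r 0.075 ang 163.5 yaw 18.4 yaw-ang 215.0 F [ 1.7 -0.3  2.8] T [-0.41 -0.16 -0.1 ] grip 0.008321606653887247 53.059221804142 q [-33.3  30.7  83.9  -0.   65.3 -51.7]
radial/tangent(cw) in tool xy [ 0.573 -0.819] [0.819 0.573] z tilt [ 0.001 -0.001 -1.   ]
```

>>> move_arm --jaw '[0.6,0.6,0.6,0.6,0.6]' --dp '[[0.1,0.07,0],[0.1,0.07,0],[0.1,0.07,0],[0,0,0],[0,0,0]]' --turn '[[0,0,0],[0,0,0],[0,0,0],[0,0,0],[0,0,0]]'

```text
time_s: 18.72
position: [0.5257, -0.2018, 0.0946]
tool_rot: [[-0.317, 0.948, -0.0], [0.948, 0.317, -0.004], [-0.003, -0.001, -1.0]]
ft_force: [-1.9, -10.2, 3.2]
grip_width: 0.0082
gripper_force: 53.3
```

```bash
python3 arc.py
```

```text
t 18.7167 p [ 0.5257 -0.2018  0.0946] r 0.075 ang 161.9 yaw 18.5 yaw-ang 216.6 F [ -1.9 -10.2   3.2] T [-1.86  0.49 -0.12] grip 0.008205346079929015 53.33698511123657 q [-33.   30.7  83.9  -0.2  65.3 -51.4]
radial/tangent(cw) in tool xy [ 0.597 -0.802] [0.802 0.597] z tilt [-0.    -0.004 -1.   ]
```

>>> move_arm --jaw '[0.6,0.6,0.6,0.6,0.6,0.6,0.6,0.6,0.6,0.6]' --dp '[[-0.08,-0.06,0.012],[0,0,0.012],[0,0,0.012],[0,0,0.012],[0,0,0.012],[0,0,0.012],[0,0,0.012],[0,0,0.012],[0,0,0],[0,0,0]]' --turn '[[0,0,0.05],[0,0,0.08],[0,0,0.08],[0,0,0.08],[0,0,0.08],[0,0,0.08],[0,0,0.08],[0,0,0.08],[0,0,0],[0,0,0]]'

```text
time_s: 19.55
position: [0.5262, -0.2019, 0.0937]
tool_rot: [[0.283, 0.959, 0.002], [0.959, -0.283, -0.002], [-0.002, 0.003, -1.0]]
ft_force: [2.6, -5.7, 2.7]
grip_width: 0.0085
gripper_force: 53.2
```

```bash
python3 arc.py
```

```text
t 19.55 p [ 0.5262 -0.2019  0.0937] r 0.0745 ang 161.8 yaw -16.5 yaw-ang 181.7 F [ 2.6 -5.7  2.7] T [-1.09 -0.19 -0.06] grip 0.008507342394672416 53.22603464126587 q [-33.   30.8  83.9  -0.1  65.1 -16.5]
radial/tangent(cw) in tool xy [ 0.03 -1.  ] [1.   0.03] z tilt [ 0.002 -0.002 -1.   ]
```

>>> move_arm --jaw '[0.6,0.6,0.6,0.6,0.6,0.6,0.6]' --dp '[[0,0,0.012],[0,0,0.012],[0,0,0.012],[0,0,0.012],[0,0,0.012],[0,0,0.012],[0,0,0.012]]' --turn '[[0,0,0.07],[0,0,0.07],[0,0,0.07],[0,0,0.07],[0,0,0.07],[0,0,0.07],[0,0,0.07]]'

```text
time_s: 20.13
position: [0.5266, -0.2022, 0.093]
tool_rot: [[0.703, 0.711, 0.003], [0.711, -0.703, -0.003], [0.0, 0.004, -1.0]]
ft_force: [4.0, -7.0, 1.5]
grip_width: 0.0079
gripper_force: 53.2
```

```bash
python3 arc.py
```

```text
t 20.1333 p [ 0.5266 -0.2022  0.093 ] r 0.074 ang 161.9 yaw -44.7 yaw-ang 153.4 F [ 4.  -7.   1.5] T [-1.12 -0.41  0.05] grip 0.007931795543248046 53.2422137260437 q [-33.   30.9  83.9  -0.   65.   11.7]
radial/tangent(cw) in tool xy [-0.447 -0.894] [ 0.894 -0.447] z tilt [ 0.003 -0.003 -1.   ]
```

>>> move_arm --jaw '[0.6,0.6,0.6,0.6,0.6,0.6]' --dp '[[0,0,0.01],[0,0,0.01],[0,0,0.01],[0,0,0.01],[0,0,0.01],[0,0,0]]' --turn '[[0,0,0.06],[0,0,0.06],[0,0,0.06],[0,0,0.06],[0,0,0.06],[0,0,0]]'

```text
time_s: 20.63
position: [0.5268, -0.2024, 0.0924]
tool_rot: [[0.882, 0.471, 0.003], [0.471, -0.882, -0.003], [0.002, 0.004, -1.0]]
ft_force: [4.5, -7.6, 2.1]
grip_width: 0.008
gripper_force: 53.1
```

```bash
python3 arc.py
```

```text
t 20.6333 p [ 0.5268 -0.2024  0.0924] r 0.0738 ang 162.0 yaw -61.9 yaw-ang 136.1 F [ 4.5 -7.6  2.1] T [-1.21 -0.58 -0.07] grip 0.007995368442839821 53.12693774700165 q [-33.   30.9  84.   -0.   64.9  28.9]
radial/tangent(cw) in tool xy [-0.693 -0.721] [ 0.721 -0.693] z tilt [ 0.003 -0.003 -1.   ]
```

>>> move_arm --jaw '[0.6,0.6,0.6,0.6,0.6]' --dp '[[0,0.05,0.01],[0,0,0.01],[0,0,0.01],[0,0,0.01],[0,0,0.01]]' --turn '[[0,0,0.06],[0,0,0.06],[0,0,0.06],[0,0,0.06],[0,0,0.06]]'

```text
time_s: 21.05
position: [0.527, -0.2027, 0.0921]
tool_rot: [[0.982, 0.19, 0.003], [0.19, -0.982, -0.003], [0.003, 0.004, -1.0]]
ft_force: [4.3, -7.4, 3.7]
grip_width: 0.008
gripper_force: 53.7
```

```bash
python3 arc.py
```

```text
t 21.05 p [ 0.527  -0.2027  0.0921] r 0.0736 ang 162.2 yaw -79.0 yaw-ang 118.7 F [ 4.3 -7.4  3.7] T [-1.11 -0.36  0.14] grip 0.0080397196635021 53.70082587003708 q [-33.   31.   83.9  -0.1  64.9  46. ]
radial/tangent(cw) in tool xy [-0.877 -0.481] [ 0.481 -0.877] z tilt [ 0.003 -0.003 -1.   ]
```

>>> move_arm --jaw '[0.6,0.6,0.6,0.6]' --dp '[[0,0.03,0.007],[0,0,0.007],[0,0,0.007],[0,0,0.007]]' --turn '[[0,0,0.05],[0,0,0.05],[0,0,0.05],[0,0,0.05]]' --force 110

```text
time_s: 21.38
position: [0.5271, -0.203, 0.0922]
tool_rot: [[1.0, -0.008, 0.003], [-0.008, -1.0, -0.003], [0.004, 0.003, -1.0]]
ft_force: [3.9, -6.4, 5.6]
grip_width: 0.0074
gripper_force: 84.5
```

```bash
python3 arc.py
```

```text
t 21.3833 p [ 0.5271 -0.203   0.0922] r 0.0734 ang 162.4 yaw -90.5 yaw-ang 107.2 F [ 3.9 -6.4  5.6] T [-0.92 -0.31  0.31] grip 0.007394383856686521 84.50955212116241 q [-33.   31.   83.9  -0.1  64.9  57.4]
radial/tangent(cw) in tool xy [-0.956 -0.295] [ 0.295 -0.956] z tilt [ 0.003 -0.003 -1.   ]
```

>>> move_arm --jaw '[0.6,0.6,0.6]' --dp '[[0,0,0],[0,0,0],[0,0,0]]' --turn '[[0,0,0.04],[0,0,0.04],[0,0,0.04]]'

```text
time_s: 21.63
position: [0.5271, -0.2031, 0.0922]
tool_rot: [[0.992, -0.127, 0.004], [-0.127, -0.992, -0.004], [0.004, 0.003, -1.0]]
ft_force: [3.2, -7.2, 5.7]
grip_width: 0.0075
gripper_force: 84.4
```

```bash
python3 arc.py
```

```text
t 21.6333 p [ 0.5271 -0.2031  0.0922] r 0.0733 ang 162.5 yaw -97.3 yaw-ang 100.2 F [ 3.2 -7.2  5.7] T [-1.08 -0.21  0.37] grip 0.007473657361050786 84.38258796930313 q [-33.1  31.   83.9  -0.1  64.8  64.3]
radial/tangent(cw) in tool xy [-0.984 -0.178] [ 0.178 -0.984] z tilt [ 0.004 -0.004 -1.   ]
```

>>> move_arm --jaw '[0.6,0.6,0.6]' --dp '[[0,0,0],[0,0,0],[0,0,0]]' --turn '[[0,0,0.04],[0,0,0.04],[0,0,0.04]]'

```text
time_s: 21.88
position: [0.5271, -0.2032, 0.0921]
tool_rot: [[0.97, -0.245, 0.004], [-0.245, -0.97, -0.004], [0.004, 0.003, -1.0]]
ft_force: [3.3, -8.2, 5.2]
grip_width: 0.0074
gripper_force: 84.4
```

```bash
python3 arc.py
```

```text
t 21.8833 p [ 0.5271 -0.2032  0.0921] r 0.0733 ang 162.6 yaw -104.2 yaw-ang 93.3 F [ 3.3 -8.2  5.2] T [-1.09 -0.25  0.53] grip 0.007442523020860765 84.43221151828766 q [-33.1  31.   83.9  -0.1  64.8  71.1]
radial/tangent(cw) in tool xy [-0.998 -0.057] [ 0.057 -0.998] z tilt [ 0.004 -0.004 -1.   ]
```

>>> move_arm --jaw '[0.6,0.6,0.6,0.6,0.6,0.6,0.6,0.6,0.6,0.6,0.6,0.6]' --dp '[[0,0,0],[0,0,0],[0,0,0],[0,0,0],[0,0,0],[0,0,0],[0,0,0],[0,0,0],[0,0,0],[0,0,0],[0,0,0],[0,0,0]]' --turn '[[0,0,0],[0,0,0],[0,0,0],[0,0,0],[0,0,0],[0,0,0],[0,0,0],[0,0,0],[0,0,0],[0,0,0],[0,0,0],[0,0,0]]'

```text
time_s: 22.88
position: [0.5271, -0.2032, 0.0921]
tool_rot: [[0.97, -0.243, 0.004], [-0.243, -0.97, -0.004], [0.004, 0.003, -1.0]]
ft_force: [3.6, -7.6, 5.1]
grip_width: 0.0078
gripper_force: 84.3
```

```bash
python3 arc.py
```

```text
t 22.8833 p [ 0.5271 -0.2032  0.0921] r 0.0733 ang 162.6 yaw -104.1 yaw-ang 93.4 F [ 3.6 -7.6  5.1] T [-1.1  -0.34  0.27] grip 0.00784764559623796 84.33704495429993 q [-33.1  31.   83.9  -0.1  64.8  71. ]
radial/tangent(cw) in tool xy [-0.998 -0.059] [ 0.059 -0.998] z tilt [ 0.004 -0.004 -1.   ]
```

>>> move_arm --jaw '[0.6,0.6]' --dp '[[0,0,0],[0,0,0]]' --turn '[[0,0,0.03],[0,0,0.03]]'

```text
time_s: 23.05
position: [0.5271, -0.2033, 0.0921]
tool_rot: [[0.953, -0.302, 0.003], [-0.302, -0.953, -0.004], [0.004, 0.003, -1.0]]
ft_force: [3.6, -8.3, 6.2]
grip_width: 0.0074
gripper_force: 84.6
```

```bash
python3 arc.py|head -1
```

```text
t 23.05 p [ 0.5271 -0.2033  0.0921] r 0.0733 ang 162.6 yaw -107.6 yaw-ang 89.8 F [ 3.6 -8.3  6.2] T [-1.15 -0.27  0.53] grip 0.0073819228315774605 84.58278805017471 q [-33.1  31.   83.9  -0.1  64.8  74.5]
```

>>> move_arm --jaw '[0.6,0.6]' --dp '[[0,0,0],[0,0,0]]' --turn '[[0,0,0.02],[0,0,0.02]]'

```text
time_s: 23.22
position: [0.5271, -0.2033, 0.0921]
tool_rot: [[0.941, -0.339, 0.003], [-0.339, -0.941, -0.004], [0.005, 0.003, -1.0]]
ft_force: [3.1, -8.6, 4.8]
grip_width: 0.0073
gripper_force: 84.4
```

```bash
python3 arc.py|head -1
```

```text
t 23.2167 p [ 0.5271 -0.2033  0.0921] r 0.0733 ang 162.6 yaw -109.8 yaw-ang 87.5 F [ 3.1 -8.6  4.8] T [-1.15 -0.3   0.56] grip 0.007287257055799193 84.38046902418137 q [-33.1  31.   83.9  -0.1  64.8  76.8]
```

>>> move_arm --jaw '[0.6,0.6,0.6,0.6,0.6,0.6,0.6,0.6,0.6,0.6,0.6,0.6]' --dp '[[0,0,0],[0,0,0],[0,0,0],[0,0,0],[0,0,0],[0,0,0],[0,0,0],[0,0,0],[0,0,0],[0,0,0],[0,0,0],[0,0,0]]' --turn '[[0,0,0],[0,0,0],[0,0,0],[0,0,0],[0,0,0],[0,0,0],[0,0,0],[0,0,0],[0,0,0],[0,0,0],[0,0,0],[0,0,0]]'

```text
time_s: 24.22
position: [0.5271, -0.2033, 0.0921]
tool_rot: [[0.941, -0.338, 0.003], [-0.338, -0.941, -0.004], [0.005, 0.002, -1.0]]
ft_force: [3.5, -8.7, 4.1]
grip_width: 0.0073
gripper_force: 84.4
```

```bash
python3 arc.py|head -1
```

```text
t 24.2167 p [ 0.5271 -0.2033  0.0921] r 0.0733 ang 162.6 yaw -109.8 yaw-ang 87.6 F [ 3.5 -8.7  4.1] T [-1.19 -0.26  0.5 ] grip 0.007265099202953221 84.42320019006729 q [-33.1  31.   83.9  -0.1  64.8  76.8]
```

>>> move_arm --jaw '[0.6,0.6,1.2,2,3,4,4,4]' --dp '[[0.05,0.05,-0.1],[0.05,0.05,0],[0,0,0],[0,0,0],[0,0,0],[0,0,0],[0,0,0],[0,0,0]]' --turn '[[0,0,0],[0,0,0],[0,0,0],[0,0,0],[0,0,0],[0,0,0],[0,0,0],[0,0,0]]'

```text
time_s: 24.88
position: [0.5263, -0.2027, 0.0918]
tool_rot: [[0.941, -0.339, -0.001], [-0.339, -0.941, 0.0], [-0.001, -0.0, -1.0]]
ft_force: [1.0, 0.1, 0.2]
grip_width: 0.0401
gripper_force: 0.0
```

>>> move_arm --jaw '[4,4,4,4,4,4,4,4,4,4,4,4]' --dp '[[0,0,-0.5],[0,0,-1],[0,0,-2],[0,0,-2],[0,0,-2],[0,0,-2],[0,0,-2],[0,0,-2],[0,0,-1],[0,0,0],[0,0,0],[0,0,0]]' --turn '[[0,0,0],[0,0,0],[0,0,0],[0,0,0],[0,0,0],[0,0,0],[0,0,0],[0,0,0],[0,0,0],[0,0,0],[0,0,0],[0,0,0]]'

```text
time_s: 25.88
position: [0.5261, -0.2028, 0.2363]
tool_rot: [[0.941, -0.339, -0.001], [-0.339, -0.941, 0.001], [-0.001, -0.0, -1.0]]
ft_force: [-0.2, -0.4, -0.3]
grip_width: 0.0402
gripper_force: 0.0
```

```bash
python3 -c "
from h import *
im,d=cams.get_image('side'); cv2.imwrite('pics/e.png',cv2.resize(im[190:310,250:410,::-1],(640,480),interpolation=2))"; python3 arc.py|head -1
```

```text
t 25.9333 p [ 0.5261 -0.2027  0.2361] r 0.0744 ang 162.4 yaw -109.8 yaw-ang 87.7 F [ 0.6  0.2 -0.7] T [-0.01 -0.04  0.02] grip 0.03984285481739753 0.0 q [-33.1  23.1  71.5   0.   85.5  76.7]
```

View pics/e.png

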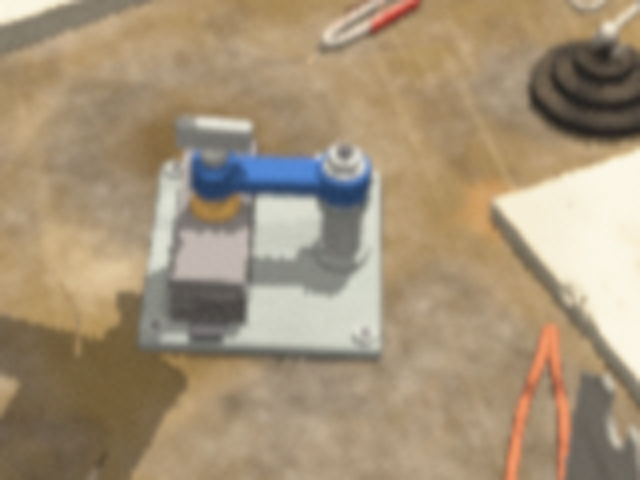

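```bash
python3 - <<'E'
from m import *
im,d=cams.get_image("side"); P,u,v=pts("side",d); z=P[:,2]
k=(z>.1)&(z<.118)&(np.hypot(P[:,0]-.525,P[:,1]+.205)<.035); print("wing",rect(P[k]))
e=np.radians(-15.7); R=np.array([[np.cos(e),-np.sin(e)],[np.sin(e),np.cos(e)]]); L=(P[:,:2]-[.5252,-.2047])@R
k=(z>.04)&(z<.052)&(abs(L[:,0])<.028)&(L[:,1]<-.02)&(L[:,1]>-.07); print("plate",np.percentile(L[k],[1,99],axis=0).round(4))
print(ticket.close_job())
E
```

```text
wing (array([ 524., -206.]), array([10.5, 42.4]), 69.7)
plate [[-0.0233 -0.0603]
 [ 0.0197 -0.0205]]
the job is handed in; nothing more can be done
None
```

The job is handed in: the plate lies flush on the mould block, the clamp arm is against its stop, and the screw was held for a second at about 0.5 N m before I let go. The close-out gave no pass or fail verdict.

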